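# Return reagent bottles to the spill trays of their size

### The arm

A 7-joint arm with a two-finger parallel gripper is mounted at the origin on a cart in front of the work surface, level with it; the furniture and walls round the work are solid. World frame = base frame: x ahead of the robot, y to its left, z up, the work surface at z = 0. Lengths are in mm, angles in rad, forces in N, time in s.
With the tool pointing down it reaches from about 400 to 875 mm from the base axis. Payload 4.4 kg.
Tool frame: the origin (TCP) lies at the very end of the fingers, on their centre line; the grasp point (between the pads) lies 19 mm behind it; z points along the fingers, y is the direction in which the jaws open and shut (so a half turn about z gives the same grasp; the last joint's range is limited). The gripper opens to 85 mm and grips with 20 to 120 N. Pads are 22 mm wide; open, the fingers measure 114 mm over their backs; the gripper's body (76 mm by 85 mm) begins 54 mm behind the grasp point. The pads swing forward as they close: fully open they stand 13 mm farther back than shut.
Start: joints at [-1.405, 0.628, 0.038, 1.517, -0.027, 0.996, -0.02], TCP at [149.299, 632.635, 231.313] pointing down, gripper open.
Joint ranges: [-3.06, 3.06], [-0.37, 2.12], [-1.25, 1.32], [0.18, 2.47], [-1.1, 4.24], [0.23, 1.98], [-2.94, 2.94]. Speed limits (rad/s): [2.57, 2.57, 3.14, 3.14, 3.14, 3.14, 3.14].

### API

Orientations are given as [roll, pitch, yaw] about the fixed x, y, z axes, in that order (R = Rz(yaw) Ry(pitch) Rx(roll)).
In Python, from cell import ctrl gives the robot as it stands.
- The arm moves only by the shell command python3 -m crank 'ROWS' [OPENING]. ROWS is JSON, a list that holds one entry, the list of rows, each a list of 6 numbers: the shift along the tool's x, y, z in units of 30 mm (1.0 is 30 mm), then the turn, a rotation vector about the tool's x, y, z in units of 6 degrees (1.0 is 6 degrees). In form: [[[tx, ty, tz, rx, ry, rz], ...]]. A call has 1 to 12 rows; each row shifts and turns the pose as measured when the row begins, along the tool's axes as they then stand; what a row does not reach is not made up. A row lasts 1/12 s, in which the tool goes at most 41.7 mm and 7.16 degrees, less where a joint would pass 70% of its speed; a pose out of reach is approached as far as the arm can. A call is refused whole if a number of a shift passes 1 or a number of a turn 1, either way. A call with a gripper value outside its range is refused whole. OPENING is the gripper command: -1 is fully open, 1 is shut, values between are in proportion, set as the call begins (- or left out, the last holds). The fingers move at their own pace and stop on an object; the grip force is fixed at half the most. Time passes only in rows, so rows that do not move let the fingers close. It gives the time, the measured TCP pose, the force and the opening at its end, in the units of the state.
- ctrl.read_state(): the state, without advancing time (a new reading comes with each control period).
- ctrl.get_image(name): name is "scene" or "side" or "wrist"; returns a dict with "color" (420x560x3 uint8, red, green, blue), "depth" (420x560 float32, mm along the optical axis (not along the pixel's ray), 0 where there is no reading), "camera_matrix" (3x3 intrinsics, pixels), "R" (3x3) and "t" (3): a world point X has camera coordinates R X + t. Camera axes: x right, y down, z forward; pixel columns grow to the right and rows downward; lengths in mm; the calibration is good to about 2 mm. A picture is of the moment at which its call begins.
- ctrl.finish_job(): hands the job in, once; it reports no verdict.
Trained networks look in a picture, given as the dict that the camera call returned (one of the last four; its "shot" number tells which), for a name from the list of things; names that differ only in an ending like _2 or _b are one class to them, and where a whole thing is asked for, a point or a joint stands for the part that bears it (a point fixed in the world has none). Each returns a list of dicts, best first, with "conf" (0 to 1); they miss things now and then, are a little off and sometimes report something else, mostly with a low value. They report only what shows in the picture. A call takes as long as a camera call. They do not tell look-alikes from the thing itself.
- ctrl.search_frame(query, picture): "extent" ([centre column, centre row, width, height] in pixels, round what is visible of it).
The state is a dict: "clock": time; "qpos": joint angles; "qd": joint speeds; "tau": joint torques, N m; "eef_pos": TCP position; "tool_rot": TCP orientation; "force": force on the tool from outside, world axes, zero at the start; "torque": the same for the moment, N m; "width": finger opening in mm.
Only numpy, scipy, OpenCV 4.12 (cv2) and the standard library are available. Lean on these libraries where they do the work, as an engineer would, in place of code of your own. Each camera call takes 0.05 s, during which the arm holds its last target. There are 200 camera calls.

### The job

The reagent bottles got into the wrong spill trays and the small vial was left on the bench: put each into the tray of its size, the largest bottle in the largest tray and so on down to the vial in the smallest, each standing upright in the middle of its tray. There is one bottle to a tray at the end, so set one aside for a moment, in the empty tray or on clear bench, to make room. Keep the bottles upright throughout and leave the beaker and the tube standing where they are.

Things in the scene. Friction and masses are not known exactly. Their poses are not given: they have to be found in the camera images.
- bottle_xl: largest reagent bottle, white plastic with a white ribbed cap: round, body 68 mm in diameter up to 128 mm above its underside, then a cap 48 mm in diameter, 150 mm tall in all, about 0.3 kg. Loose; origin: centre of the underside; z up through the cap; starts in the second largest tray
- bottle_l: second largest reagent bottle, brown amber glass with a black cap: round, body 56 mm in diameter up to 87 mm above its underside, then a cap 35 mm in diameter, 105 mm tall in all, about 0.22 kg. Loose; origin: centre of the underside; z up through the cap; starts in the third largest tray
- bottle_m: third largest reagent bottle, nearly black with a white cap: round, body 48 mm in diameter up to 73 mm above its underside, then a cap 33 mm in diameter, 90 mm tall in all, about 0.11 kg. Loose; origin: centre of the underside; z up through the cap; starts in the largest tray
- vial: smallest bottle, a small brown vial with a green cap: round, body 32 mm in diameter up to 44 mm above its underside, then a cap 30 mm in diameter, 58 mm tall in all, about 0.03 kg. Loose; origin: centre of the underside; z up through the cap; starts on the bare bench
- tray_xl: largest of four square open spill trays of plain grey plastic, fixed to the bench: inside 136 mm square, outside 142 mm square (a rolled rim adds 1 mm all round), walls 3 mm thick, rim 14 mm above the bench, floor 3 mm thick. Origin: centre of the underside, on the bench; x and y along its sides, z up. A bottle standing in it has its underside 3 mm above this origin
- tray_l: second largest of four square open spill trays of plain grey plastic, fixed to the bench: inside 110 mm square, outside 116 mm square (a rolled rim adds 1 mm all round), walls 3 mm thick, rim 14 mm above the bench, floor 3 mm thick. Origin: centre of the underside, on the bench; x and y along its sides, z up. A bottle standing in it has its underside 3 mm above this origin
- tray_m: third largest of four square open spill trays of plain grey plastic, fixed to the bench: inside 86 mm square, outside 92 mm square (a rolled rim adds 1 mm all round), walls 3 mm thick, rim 14 mm above the bench, floor 3 mm thick. Origin: centre of the underside, on the bench; x and y along its sides, z up. A bottle standing in it has its underside 3 mm above this origin
- tray_s: smallest of four square open spill trays of plain grey plastic, fixed to the bench: inside 64 mm square, outside 70 mm square (a rolled rim adds 1 mm all round), walls 3 mm thick, rim 14 mm above the bench, floor 3 mm thick. Origin: centre of the underside, on the bench; x and y along its sides, z up. A bottle standing in it has its underside 3 mm above this origin; empty at the start
- beaker: empty clear glass beaker, 69 mm in diameter, 91 mm tall, loose bystander that must stay where it stands; origin: centre of the underside
- tube: capped conical plastic tube with yellowish contents, stood upside down on its orange cap, 33 mm in diameter, 115 mm tall, loose bystander that must stay where it stands; origin: centre of the underside
Mind the look-alikes: they are no part of the job. Several things have the shape of the bottle_xl; the one meant has the colours described above.

How it is judged:
By the outcome, as a careful person would: the job done as asked, in the order asked, and still so for the second after the job is handed in, with the robot touching nothing.
It also fails if it takes over 136 s, if anything falls off the work surface, if the arm or the gripper's body presses on something with over 40 N, if the wrist force passes 120 N, or if a joint passes its speed limit or range.

## Working session

There is one attempt and no reset: what is moved stays moved. The work goes in short steps, Python scripts to look and compute and a shell command to move; the robot and the scene stay as the last step left them, time stands still between calls to the robot, and variables do not carry over. Pictures are saved under pics/ and viewed, about 12 in all and at most 16, crops included, and the job is handed in when it is done.

```bash
ls; mkdir -p pics; python3 - <<'E'
from cell import ctrl
import cv2,numpy as np
s=ctrl.read_state();print(s['clock'],s['eef_pos'],s['tool_rot'],s['width'])
ims=[]
for n in("scene","side"):
    p=ctrl.get_image(n);cv2.imwrite(f'pics/{n}0.png',p['color'][:,:,::-1])
    np.savez(f'pics/{n}0.npz',**{k:p[k] for k in('color','depth','camera_matrix','R','t')})
    for q in("bottle_xl","bottle_l","bottle_m","vial","tray_xl","tray_l","tray_m","tray_s","beaker","tube"):
        print(n,q,[(np.round(d['extent']).astype(int).tolist(),round(d['conf'],2)) for d in ctrl.search_frame(q,p)][:5])
E
```

```text
pics
0.0 [149.12132354 632.0176976  230.39349347] [-3.13970245e+00 -1.16353900e-05  2.90979161e+00] 85.50816156342488
scene bottle_xl []
scene bottle_l [([216, 238, 20, 33], 0.91)]
scene bottle_m [([216, 238, 20, 33], 0.91)]
scene vial []
scene tray_xl []
scene tray_l [([182, 287, 30, 31], 0.93), ([222, 250, 42, 25], 0.73)]
scene tray_m [([182, 287, 30, 31], 0.93), ([222, 250, 42, 25], 0.73)]
scene tray_s [([182, 287, 30, 31], 0.93), ([222, 250, 42, 25], 0.73)]
scene beaker [([241, 206, 21, 32], 0.89)]
scene tube [([261, 216, 9, 29], 0.68)]
side bottle_xl [([313, 200, 23, 51], 0.85), ([318, 138, 14, 43], 0.79), ([341, 137, 22, 36], 0.63)]
side bottle_l [([240, 244, 23, 35], 0.86), ([276, 330, 22, 42], 0.56)]
side bottle_m [([240, 244, 23, 35], 0.86), ([276, 330, 22, 42], 0.56)]
side vial [([294, 281, 13, 28], 0.72)]
side tray_xl [([278, 349, 78, 68], 0.77)]
side tray_l [([309, 214, 40, 29], 0.82), ([242, 259, 46, 25], 0.6)]
side tray_m [([309, 214, 40, 29], 0.82), ([242, 259, 46, 25], 0.6)]
side tray_s [([309, 214, 40, 29], 0.82), ([242, 259, 46, 25], 0.6)]
side beaker [([244, 211, 22, 34], 0.75), ([311, 199, 22, 46], 0.54)]
side tube [([269, 215, 10, 36], 0.83), ([311, 200, 22, 49], 0.74)]
```

View pics/scene0.png

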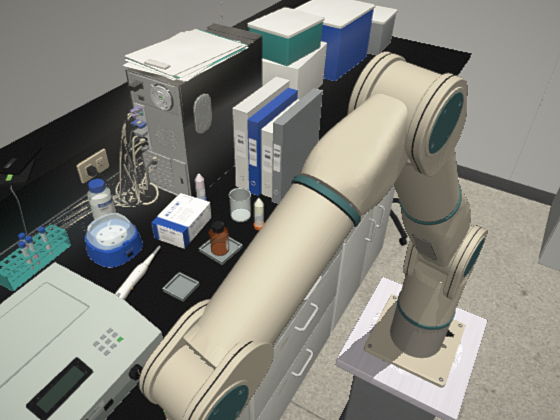

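View pics/side0.png

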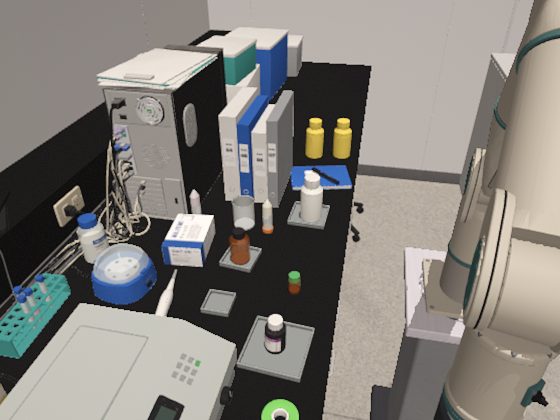

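Side view: bottle_xl candidates are the white one at (312,200), which is the one meant, two yellow at (315,138) and (342,138), and a white one with a blue cap at (91,240). Amber bottle_l is at (240,246), dark bottle_m at (275,335), the vial at (294,282) and empty tray_s at (218,302). The beaker is at (244,212) and the tube at (268,217).

```bash
cat > h.py <<'E'
import numpy as np,cv2
def cloud(p):
    K=p['camera_matrix'];d=p['depth'].astype(float);v,u=np.mgrid[:d.shape[0],:d.shape[1]]
    c=np.stack([(u-K[0,2])/K[0,0]*d,(v-K[1,2])/K[1,1]*d,d],-1)
    w=(c-p['t'])@p['R']; w[d<=0]=np.nan
    return w
def circ(P,r):
    # fit circle of known radius to xy points
    from scipy.optimize import least_squares
    return least_squares(lambda c:np.hypot(P[:,0]-c[0],P[:,1]-c[1])-r,P.mean(0),loss='soft_l1').x
E
python3 - <<'E'
from h import *
p=dict(np.load('pics/side0.npz'));w=cloud(p)
print('cam',-p['R'].T@p['t'])
B={'xl':(313,200,23,51,20,120,34),'l':(240,246,23,38,20,80,28),'m':(276,333,22,42,20,66,24),'vial':(294,282,13,22,6,40,16),'beaker':(244,212,22,34,10,85,34.5),'tube':(268,217,12,36,5,60,16)}
for n,(u,v,a,b,z0,z1,r) in B.items():
    q=w[v-b//2:v+b//2+1,u-a//2:u+a//2+1].reshape(-1,3);q=q[(q[:,2]>z0)&(q[:,2]<z1)]
    m=np.median(q[:,:2],0);q=q[np.hypot(*(q[:,:2]-m).T)<45]
    c=circ(q[:,:2],r);print(n,len(q),c.round(1),'res',np.std(np.hypot(*(q[:,:2]-c).T)-r).round(1),'ztop',q[:,2].max().round())
T={'txl':(278,349,82,72,142),'tl':(309,214,44,32,116),'tm':(242,259,46,28,92),'ts':(218,302,40,28,70)}
for n,(u,v,a,b,s) in T.items():
    q=w[v-b//2:v+b//2+1,u-a//2:u+a//2+1].reshape(-1,3);q=q[(q[:,2]>1.5)&(q[:,2]<17)]
    print(n,len(q),'rect',cv2.minAreaRect(q[:,:2].astype(np.float32)),'zmed',np.median(q[:,2]).round(1))
# heightmap
ok=np.isfinite(w[...,2])&(w[...,2]>-30)
X=w[ok];C=p['color'][ok]
im=np.zeros((600,600,3),np.uint8)
# col: y from 900 to -300 (2mm/px), row: x 900 ->... 
c=((900-X[:,1])/2).astype(int);r=((1000-X[:,0])/2).astype(int);k=(c>=0)&(c<600)&(r>=0)&(r<600)
o=np.argsort(X[k][:,2]);im[r[k][o],c[k][o]]=C[k][o]
for i in range(0,600,50):
    im[i,::4]=(255,0,0);im[::4,i]=(255,0,0)
cv2.imwrite('pics/top0.png',im[:,:,::-1])
E
```

```text
cam [292.5817465  939.21585705 845.98034702]
xl 584 [ 445.8 -249. ] res 3.0 ztop 120.0
l 345 [ 6.102e+02 -4.000e-01] res 1.6 ztop 80.0
m 295 [447.3 277.7] res 1.0 ztop 66.0
vial 112 [438.3  90. ] res 1.3 ztop 40.0
beaker 419 [ 646.1 -169. ] res 2.0 ztop 85.0
tube 154 [ 566.9 -155.1] res 2.9 ztop 60.0
txl 3817 rect ((442.3661804199219, 276.3006286621094), (203.45997619628906, 203.35760498046875), 11.564767837524414) zmed 4.0
tl 792 rect ((450.7442626953125, -267.860595703125), (151.4475555419922, 187.13888549804688), 11.194951057434082) zmed 4.7
tm 732 rect ((609.4493408203125, -3.1686477661132812), (136.83258056640625, 128.75643920898438), 13.500020980834961) zmed 4.6
ts 879 rect ((622.5797729492188, 171.28680419921875), (111.47142791748047, 101.4840087890625), 12.870512962341309) zmed 4.7
```

View pics/top0.png

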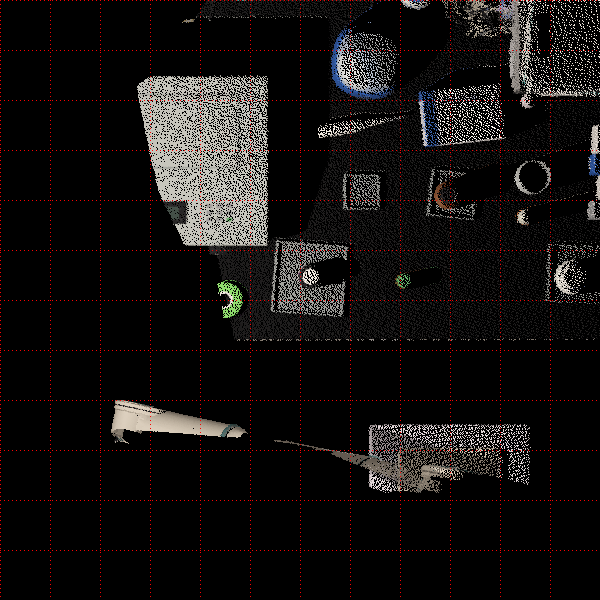

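```bash
cat >> h.py <<'E'
def square(P,c0,s):
    """fit rim square (mid-wall half size) to rim points; returns cx,cy,deg"""
    from scipy.optimize import least_squares
    h=s/2-1
    def f(p):
        a=p[2];d=P-p[:2];u=np.c_[d@[np.cos(a),np.sin(a)],d@[-np.sin(a),np.cos(a)]]
        q=np.abs(u)-h
        return np.where((q<0).all(1),q.max(1),np.hypot(*np.maximum(q,0).T))
    r=min((least_squares(f,[*c0,a],loss='soft_l1',f_scale=2) for a in(-.15,0,.15)),key=lambda r:r.cost)
    return r.x[:2].round(1),np.degrees(r.x[2]).round(1),np.median(np.abs(f(r.x))).round(1)
TR={'tray_xl':((445,277),142),'tray_l':((448,-258),116),'tray_m':((612,-3),92),'tray_s':((618,176),70)}
def trays(w):
    for n,(c,s) in TR.items():
        q=w.reshape(-1,3);q=q[(q[:,2]>11)&(q[:,2]<16.5)][:,:2]
        q=q[(np.abs(q-c)<s/2+12).all(1)]
        if len(q)>40: print(n,len(q),*square(q,c,s))
E
python3 - <<'E'
from h import *
p=dict(np.load('pics/side0.npz'));w=cloud(p);trays(w)
b=w[300:330,320:335].reshape(-1,3);print('bench z',np.nanmedian(b[:,2]),np.nanstd(b[:,2]))
cv2.imwrite('pics/crop.png',cv2.resize(p['color'][165:375,205:350,::-1],None,fx=2.8,fy=2.8,interpolation=2))
E
```

```text
tray_xl 423 [442.3 280.8] -4.4 1.2
tray_l 140 [ 453.  -255.5] -2.1 2.2
tray_m 147 [611.   -6.8] -7.2 1.8
tray_s 151 [616.  176.8] 0.3 1.4
bench z 1.3052789468045056 1.4955170897515078
```

View pics/crop.png

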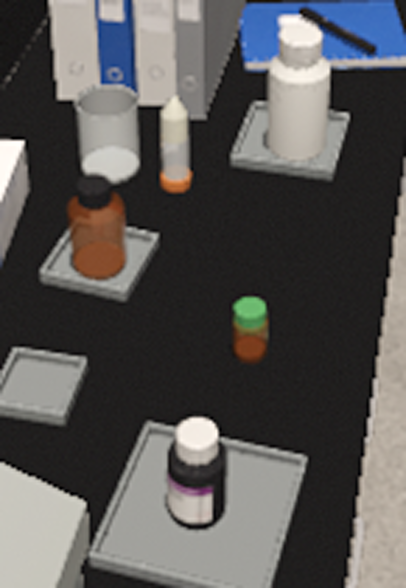

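The crop confirms it: the white-capped all-white bottle in tray_l is bottle_xl, the amber one is bottle_l, the purple-labelled dark one is bottle_m, and the green-capped one is the vial. I'll align the jaws with world y, then go to bottle_m.

```bash
python3 -m crank '[[[0,0,0,0,0,-1],[0,0,0,0,0,-1],[0,0,0,0,0,-0.2],[0,0,0,0,0,0]]]' -1
```

```text
clock: 1.43
eef_pos: [149.2, 632.7, 231.3]
tool_rot: [-3.142, 0.0, -3.135]
force: [-0.1, 0.6, -0.5]
width: 85.6
```

```bash
python3 -m crank '[[[-0.8,-0.9,0,0,0,0],[-0.8,-0.9,0,0,0,0],[-0.8,-0.9,0,0,0,0],[-0.8,-0.9,0,0,0,0],[-0.8,-0.9,0,0,0,0],[-0.8,-0.9,0,0,0,0],[-0.8,-0.9,0,0,0,0],[-0.8,-0.9,0,0,0,0],[-0.8,-0.9,0,0,0,0],[-0.8,-0.9,0,0,0,0],[-0.8,-0.9,0,0,0,0],[-0.8,-0.9,0,0,0,0]]]'
```

```text
clock: 2.43
eef_pos: [439.6, 304.1, 228.5]
tool_rot: [3.131, -0.003, 3.135]
force: [0.6, 0.5, 0.8]
width: 85.3
```

```bash
python3 -m crank '[[[-0.25,-0.9,0,0,0,0],[0,0,0,0,0,0],[0,0,0,0,0,0]]]'; cat > look.py <<'E'
from cell import ctrl
from h import *
import sys
BT={'xl':((446,-249),34,20,122),'l':((610,0),28,20,82),'m':((447,278),24,20,68),'vial':((438,90),16,8,42)}
def bottles(w,names,where={}):
    Q=w.reshape(-1,3)
    for n in names:
        c,r,z0,z1=BT[n];c=where.get(n,c)
        q=Q[(np.hypot(Q[:,0]-c[0],Q[:,1]-c[1])<r+18)]
        top=q[q[:,2]>z1+8]
        q=q[(q[:,2]>z0)&(q[:,2]<z1)][:,:2]
        if len(q)<30: print(n,'few',len(q));continue
        x=circ(q,r);print(n,len(q),x.round(1),'res',np.std(np.hypot(*(q-x).T)-r).round(1),'top',top.mean(0).round(1) if len(top) else '',len(top))
E
python3 - <<'E'
from look import *
for n in('wrist','side'):
    p=ctrl.get_image(n);cv2.imwrite(f'pics/{n}1.png',p['color'][:,:,::-1]);w=cloud(p)
    print(n);trays(w);bottles(w,['m','vial'])
E
```

```text
clock: 2.68
eef_pos: [454.8, 266.3, 228.7]
tool_rot: [3.135, 0.002, 3.111]
force: [-0.3, 0.7, 0.1]
width: 85.4
wrist
tray_xl 1585 [441.2 280.3] -4.3 1.1
tray_m 551 [610.5  -6.2] -7.5 1.5
tray_s 527 [614.5 176.3] -0.3 1.0
m 247 [446.  277.6] res 0.5 top [440.3 276.1 305.9] 28712
vial 388 [437.1  90.2] res 0.4 top [436.6  92.   57. ] 606
side
tray_xl 406 [442.2 280.7] -4.3 1.4
tray_l 120 [ 453.3 -255.1] -2.7 1.9
tray_m 125 [610.8  -6.6] -6.2 1.5
tray_s 152 [616.  176.8] -0.2 1.3
m 313 [447.2 277.6] res 1.1 top [443.  291.3 503. ] 7905
vial 117 [438.3  89.8] res 1.2 top [438.4  94.   57.7] 88
```

View pics/wrist1.png

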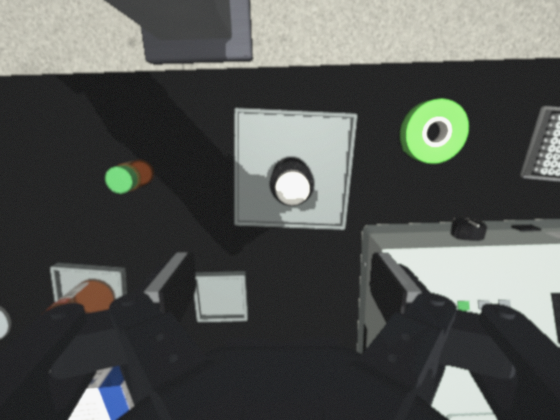

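Wrist view: bottle_m's cap is at (293,187) in tray_xl, centre near (295,168). Vial at (122,180), tray_s at (220,297), tray_m lower left. Wrist and side agree to about 1 mm.

```bash
python3 -m crank '[[[0.27,0.37,0,0,0,0],[0,0,0.5,0,0,0],[0,0,1,0,0,0],[0,0,1,0,0,0],[0,0,1,0,0,0],[0,0,0.3,0,0,0],[0,0,0,0,0,0],[0,0,0,0,0,0]]]'
```

```text
clock: 3.45
eef_pos: [441.4, 296.3, 113.8]
tool_rot: [3.123, 0.004, 3.129]
force: [-0.2, -0.6, 0.5]
width: 85.4
```

```bash
for i in 1 2; do python3 -m crank '[[[0,0,0,0,0,0],[0,0,0,0,0,0]]]'|head -3; done; python3 -c "
from cell import ctrl
print(ctrl.read_state()['qd'])"
```

```text
clock: 3.62
eef_pos: [441.9, 298.4, 115.9]
tool_rot: [3.121, 0.007, 3.13]
clock: 3.78
eef_pos: [443.2, 299.5, 118.5]
tool_rot: [3.118, 0.01, 3.13]
[ 0.00038471 -0.02062374  0.00105185 -0.01044145 -0.00041663  0.00500378
 -0.000353  ]
```

```bash
cat > go.py <<'E'
import sys,numpy as np
from scipy.spatial.transform import Rotation as R
from cell import ctrl
s=ctrl.read_state();T=R.from_euler('xyz',s['tool_rot'])
p=np.array(s['eef_pos']);g=np.array([float(a) for a in sys.argv[1:4]])
G=R.from_euler('xyz',[np.pi,0,np.pi])
print('at',p.round(1),'w',round(s['width'],1),'F',np.round(s['force'],1),'shift units',(T.inv().apply(g-p)/30).round(2),'turn units',(np.degrees((T.inv()*G).as_rotvec())/6).round(2),'qd',np.abs(s['qd']).max().round(3))
E
python3 -m crank '[[[-0.1,-0.36,0,0.1,0.05,0],[0,-0.36,0,0.1,0.05,0],[0,0,0,0,0,0]]]'; python3 go.py 446.5 277.6 38
```

```text
clock: 4.03
eef_pos: [447.5, 276.2, 120.1]
tool_rot: [3.139, 0.002, 3.13]
force: [-0.2, -0.4, -0.1]
width: 85.5
at [447.5 276.2 120.1] w 85.5 F [-0.2 -0.4 -0.1] shift units [0.04 0.04 2.74] turn units [ 0.02  0.02 -0.11] qd 0.016
```

Good. Next, straight down to just above the cap height.

```bash
python3 -m crank '[[[0.04,0.04,0.5,0,0,-0.1],[0,0,0.5,0,0,0],[0,0,0.5,0,0,0],[0,0,0,0,0,0]]]';python3 go.py 446.5 277.6 38
```

```text
clock: 4.37
eef_pos: [449.2, 274.9, 75.7]
tool_rot: [3.139, 0.006, 3.136]
force: [-0.5, 0.2, -0.1]
width: 85.1
at [449.2 274.9  75.7] w 85.1 F [-0.5  0.2 -0.1] shift units [0.1  0.09 1.25] turn units [ 0.03  0.06 -0.06] qd 0.038
```

```bash
python3 -m crank '[[[0.1,0.09,0.45,0,0.05,0],[0.02,0,0.45,0,0,0],[0,0,0.35,0,0,0],[0,0,0,0,0,0]]]';python3 go.py 446.5 277.6 38
```

```text
clock: 4.7
eef_pos: [447.4, 276.6, 38.5]
tool_rot: [3.139, 0.003, 3.133]
force: [-0.3, -0.2, -0.0]
width: 85.3
at [447.4 276.6  38.5] w 85.3 F [-0.3 -0.2 -0. ] shift units [0.03 0.03 0.02] turn units [ 0.03  0.02 -0.08] qd 0.027
```

```bash
python3 -m crank '[[[0.03,0.03,0.02,0,0,0],[0,0,0.02,0,0,0],[0,0,0.02,0,0,0],[0,0,0.02,0,0,0],[0,0,0.02,0,0,0],[0,0,0.02,0,0,0],[0,0,0.02,0,0,0],[0,0,0.02,0,0,0]]]' 1;python3 go.py 446.5 277.6 38
```

```text
clock: 5.37
eef_pos: [448.0, 277.9, 38.2]
tool_rot: [3.137, 0.006, 3.132]
force: [-1.3, -0.6, 6.7]
width: 45.7
at [448.  277.9  38.2] w 45.7 F [-1.3 -0.6  6.7] shift units [ 0.05 -0.01  0.01] turn units [ 0.05  0.06 -0.09] qd 0.004
```

```bash
python3 -m crank '[[[0,0,-0.2,0,0,0],[0,0,-0.4,0,0,0],[0,0,-0.5,0,0,0],[0,0,-0.5,0,0,0],[0,0,-0.3,0,0,0],[0,0,0,0,0,0]]]';python3 go.py 530 100 90
```

```text
clock: 5.87
eef_pos: [447.2, 277.3, 97.7]
tool_rot: [3.138, 0.005, 3.132]
force: [0.2, 0.1, -1.5]
width: 45.9
at [447.2 277.3  97.7] w 45.9 F [ 0.2  0.1 -1.5] shift units [-2.82 -5.88  0.25] turn units [ 0.04  0.05 -0.09] qd 0.015
```

```bash
python3 -m crank '[[[-0.2,-0.4,0,0,0,0],[-0.35,-0.75,0,0,0,0],[-0.35,-0.75,0,0,0,0],[-0.35,-0.75,0,0,0,0],[-0.35,-0.75,0,0,0,0],[-0.35,-0.75,0,0,0,0],[-0.35,-0.75,0,0,0,0],[-0.3,-0.6,0,0,0,0],[-0.2,-0.3,0,0,0,0],[0,0,0,0,0,0],[0,0,0,0,0,0]]]';python3 go.py 530 100 36.5
```

```text
clock: 6.78
eef_pos: [531.6, 98.1, 92.6]
tool_rot: [3.135, 0.002, 3.138]
force: [-0.1, 0.4, -0.8]
width: 45.9
at [531.6  98.1  92.6] w 45.9 F [-0.1  0.4 -0.8] shift units [0.06 0.05 1.87] turn units [ 0.06  0.02 -0.04] qd 0.011
```

```bash
python3 -m crank '[[[0,0,0.4,0.06,0,0],[0,0,0.5,0,0,0],[0,0,0.5,0,0,0],[0,0,0.35,0,0,0],[0,0,0.1,0,0,0],[0,0,0,0,0,0]]]';python3 go.py 530 100 36
```

```text
clock: 7.28
eef_pos: [530.3, 106.4, 35.2]
tool_rot: [3.14, 0.004, -3.135]
force: [-0.4, -4.7, 8.5]
width: 45.7
at [530.3 106.4  35.2] w 45.7 F [-0.4 -4.7  8.5] shift units [ 0.01 -0.21 -0.03] turn units [0.01 0.03 0.07] qd 0.022
```

```bash
python3 - <<'E'
from look import *
p=ctrl.get_image('side');cv2.imwrite('pics/side2.png',p['color'][:,:,::-1]);w=cloud(p)
trays(w)
c=w[150:330,180:380];q=c.reshape(-1,3);q=q[np.hypot(q[:,0]-530,q[:,1]-100)<60];print(len(q),np.nanpercentile(q[:,2],[1,5,50]))
E
```

```text
tray_xl 412 [442.2 281.2] -4.3 1.2
tray_l 145 [ 452.8 -255.3] -2.9 1.9
tray_m 91 [610.8  -8.1] -5.4 2.7
tray_s 155 [616.  176.9] 0.1 1.1
4668 [ -1.22381104   0.5364076  248.33625692]
```

Contact with the bench. Release and lift.

```bash
python3 -m crank '[[[0,0,-0.02,0,0,0],[0,0,0,0,0,0],[0,0,0,0,0,0],[0,0,0,0,0,0]]]' -0.3; python3 -m crank '[[[0,0,0,0,0,0],[0,0,0,0,0,0],[0,0,0,0,0,0],[0,0,0,0,0,0]]]' -1;python3 go.py 530 106 130
```

```text
clock: 7.67
eef_pos: [529.2, 110.4, 35.4]
tool_rot: [3.139, 0.003, -3.129]
force: [0.2, 0.3, 0.2]
width: 55.5
clock: 8.0
eef_pos: [528.7, 111.7, 34.9]
tool_rot: [3.138, 0.003, -3.128]
force: [0.7, -0.2, -0.0]
width: 85.2
at [528.7 111.7  34.9] w 85.2 F [ 0.7 -0.2 -0. ] shift units [-0.05 -0.18 -3.17] turn units [0.04 0.03 0.13] qd 0.003
```

```bash
python3 -m crank '[[[0,0,-0.3,0,0,0],[0,0,-0.6,0,0,0],[0,0,-0.9,0,0,0],[0,0,-1,0,0,0],[0,0,-1,0,0,0],[0,0,-1,0,0,0],[0,0,-1,0,0,0],[0,0,-0.6,0,0,0],[0,0,0,0,0,0]]]';python3 go.py 445 -249 240
python3 - <<'E'
from look import *
p=ctrl.get_image('side');w=cloud(p)
bottles(w,['m','vial'],{'m':(530,105)})
E
```

```text
clock: 8.75
eef_pos: [526.6, 109.8, 239.2]
tool_rot: [3.139, 0.0, -3.129]
force: [0.4, -0.8, -0.8]
width: 85.5
at [526.6 109.8 239.2] w 85.5 F [ 0.4 -0.8 -0.8] shift units [  2.87 -11.93  -0.06] turn units [ 0.03 -0.    0.12] qd 0.015
m 292 [530.2 106.3] res 1.7 top [522.3 127.8 459.5] 3046
vial 121 [438.   89.8] res 1.2 top [434.5 111.9 623.7] 1174
```

m stands at (530,106). Now over to bottle_xl.

```bash
python3 -m crank '[[[0.1,-0.5,0,0,0,0.1],[0.25,-1,0,0,0,0],[0.25,-1,0,0,0,0],[0.25,-1,0,0,0,0],[0.25,-1,0,0,0,0],[0.25,-1,0,0,0,0],[0.25,-1,0,0,0,0],[0.25,-1,0,0,0,0],[0.25,-1,0,0,0,0],[0.25,-1,0,0,0,0],[0.2,-0.8,0,0,0,0],[0,0,0,0,0,0]]]'; python3 -m crank '[[[0,0,0,0,0,0],[0,0,0,0,0,0]]]'|tail -0; python3 go.py 445 -249 240
python3 - <<'E'
from look import *
for n in('wrist','side'):
    p=ctrl.get_image(n);w=cloud(p);cv2.imwrite(f'pics/{n}3.png',p['color'][:,:,::-1])
    print(n);trays(w);bottles(w,['xl','l'])
E
```

```text
clock: 9.8
eef_pos: [428.2, -219.9, 222.5]
tool_rot: [3.136, -0.034, 3.138]
force: [-0.0, 0.1, 0.0]
width: 85.6
at [ 424.3 -221.8  220.1] w 85.6 F [-0.4 -1.2  0.6] shift units [-0.67 -0.9  -0.7 ] turn units [ 0.07 -0.38 -0.1 ] qd 0.023
wrist
tray_l 1086 [ 451.7 -254.5] -2.3 1.2
tray_m 216 [609.  -8.] -7.4 0.9
tray_s 157 [614.4 175.2] 0.0 0.8
xl 2347 [ 446.8 -248.3] res 3.9 top [ 418.3 -253.   286.5] 33995
l 37 [606.8   1. ] res 1.1 top  0
side
tray_xl 396 [442.2 281.3] -4.1 1.1
tray_l 144 [ 453.1 -255.5] -2.9 2.1
tray_m 144 [611.   -6.7] -7.9 2.0
tray_s 147 [615.9 176.9] 0.1 1.1
xl 638 [ 445.7 -249.1] res 3.1 top [ 441.5 -227.2  313.9] 488
l 361 [ 6.103e+02 -6.000e-01] res 1.6 top [607.9   7.7 104. ] 136Exception ignored on flushing sys.stdout:
BrokenPipeError: [Errno 32] Broken pipe
```

View pics/wrist3.png

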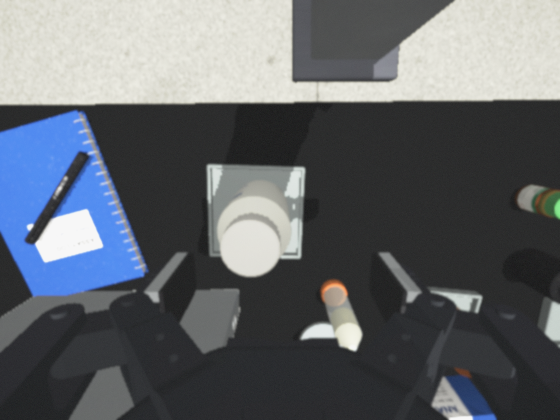

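Wrist view: the bottle_xl cap is at (250,250), in tray_l centred at about (256,210). The xl circle fit is loose (its shoulder tapers), so I'll fit it in height slices.

```bash
python3 - <<'E'
from look import *
from scipy.optimize import least_squares
for n in('wrist','side'):
    w=cloud(ctrl.get_image(n)).reshape(-1,3)
    q=w[np.hypot(w[:,0]-446,w[:,1]+249)<48]
    for a in range(10,160,15):
        s=q[(q[:,2]>a)&(q[:,2]<a+15)][:,:2]
        if len(s)<25: continue
        r=least_squares(lambda c:np.hypot(s[:,0]-c[0],s[:,1]-c[1])-c[2],[446,-249,34],loss='soft_l1').x
        print(n,a,len(s),r.round(1))
E
```

```text
wrist 10 72 [ 444.6 -248.8   34. ]
wrist 25 92 [ 445.  -248.8   34.4]
wrist 40 101 [ 444.8 -248.6   34.3]
wrist 55 114 [ 444.8 -248.4   34.3]
wrist 70 142 [ 444.8 -248.2   34.3]
wrist 85 154 [ 444.5 -247.8   34.1]
wrist 100 921 [ 443.8 -247.4   31.6]
wrist 115 796 [ 446.2 -248.1   27.1]
wrist 130 244 [ 444.5 -247.2   23.6]
wrist 145 2783 [ 442.9 -246.7   16.7]
side 10 78 [ 446.  -249.2   33.5]
side 25 80 [ 445.8 -249.3   33.7]
side 40 78 [ 446.4 -248.8   33.9]
side 55 86 [ 446.  -248.    33.4]
side 70 89 [ 446.  -248.7   33.9]
side 85 87 [ 445.8 -247.7   33.6]
side 100 108 [ 445.7 -246.1   32.4]
side 115 116 [ 445.1 -248.    25.7]
side 130 59 [ 445.6 -247.2   22.7]
side 145 127 [ 445.6 -243.3   18.3]
```

```bash
python3 - <<'E'
from look import *
w=cloud(ctrl.get_image('wrist')).reshape(-1,3);v=cloud(ctrl.get_image('side')).reshape(-1,3)
for n,w,c in(('wrist',w,(444.7,-248.4)),('side',v,(445.9,-248.5))):
    r=np.hypot(w[:,0]-c[0],w[:,1]-c[1])
    print(n,[(a,np.percentile(r[(w[:,2]>a)&(w[:,2]<a+4)&(r<45)],[50,90]).round(1).tolist()) for a in range(80,156,4)])
E
python3 go.py 445.4 -248.5 240
```

```text
at [ 426.4 -220.2  221.2] w 85.2 F [ 1.  -0.3 -0.5] shift units [-0.62 -0.94 -0.66] turn units [ 0.06 -0.35 -0.06] qd 0.004Traceback (most recent call last):
  File "<stdin>", line 5, in <module>
    return _quantile_unchecked(
        a, q, axis, out, overwrite_input, method, keepdims, weights)
    return _ureduce(a,
                    func=_quantile_ureduce_func,
    ...<5 lines>...
                    overwrite_input=overwrite_input,
                    method=method)
    r = func(a, **kwargs)
    result = _quantile(arr,
                       quantiles=q,
    ...<2 lines>...
                       out=out,
                       weights=wgt)
    slices_having_nans = np.isnan(arr[-1, ...])
                                  ~~~^^^^^^^^^
IndexError: index -1 is out of bounds for axis 0 with size 0
```

```bash
python3 - <<'E'
from look import *
w=cloud(ctrl.get_image('wrist')).reshape(-1,3);v=cloud(ctrl.get_image('side')).reshape(-1,3)
for n,w,c in(('wrist',w,(444.7,-248.4)),('side',v,(445.9,-248.5))):
    r=np.hypot(w[:,0]-c[0],w[:,1]-c[1])
    for a in range(80,156,4):
        s=r[(w[:,2]>a)&(w[:,2]<a+4)&(r<45)]
        if len(s)>5: print(n,a,len(s),np.percentile(s,[50,90]).round(1))
E
python3 -m crank '[[[-0.62,-0.94,-0.6,0.06,-0.35,0],[0,0,0,0,0,0],[0,0,0,0,0,0],[0,0,0,0,0,0]]]' ;python3 go.py 445.4 -248.5 180
```

```text
wrist 80 39 [34.4 34.5]
wrist 84 32 [34.4 34.6]
wrist 88 46 [34.4 34.6]
wrist 92 44 [34.4 34.7]
wrist 96 42 [34.4 34.7]
wrist 100 45 [34.4 34.8]
wrist 104 46 [34.5 34.8]
wrist 108 315 [33.5 34.5]
wrist 112 653 [30.4 32.3]
wrist 116 522 [26.2 28.1]
wrist 120 122 [23.1 24.2]
wrist 128 21 [24.  24.8]
wrist 132 68 [24.2 24.8]
wrist 136 61 [24.2 24.9]
wrist 140 63 [24.2 24.9]
wrist 144 74 [24.2 24.8]
wrist 148 683 [19.9 24.1]
wrist 152 2050 [15.7 21.4]
side 80 16 [34.3 35.7]
side 84 28 [34.4 36. ]
side 88 25 [34.4 36.3]
side 92 21 [34.4 36.5]
side 96 25 [34.4 35.9]
side 100 23 [34.1 36. ]
side 104 25 [34.4 37.3]
side 108 25 [33.6 35.7]
side 112 49 [31.8 37. ]
side 116 46 [27.6 31.4]
side 120 29 [23.8 27.8]
side 124 20 [21.6 25. ]
side 128 10 [22.3 23.5]
side 132 15 [23.7 26.8]
side 136 17 [23.7 26.7]
side 140 18 [24.2 26. ]
side 144 16 [23.8 26.1]
side 148 19 [23.3 26. ]
side 152 89 [16.8 23.6]
clock: 10.7
eef_pos: [447.1, -248.3, 239.3]
tool_rot: [-3.141, 0.002, 3.139]
force: [1.1, 0.6, 1.0]
width: 85.4
at [ 447.1 -248.3  239.3] w 85.4 F [1.1 0.6 1. ] shift units [ 0.06 -0.01  1.97] turn units [-0.    0.02 -0.02] qd 0.016
```

Cap spans z≈128–153, with a narrower neck and shoulder below. The palm would foul the cap in a body grip, so I'll grip the cap with the fingertips just above the shoulder (TCP ≈ 119).

```bash
python3 -m crank '[[[0.06,0,0.5,0,0,0],[0,0,0.8,0,0,0],[0,0,0.8,0,0,0],[0,0,0.5,0,0,0],[0,0,0.2,0,0,0],[0,0,0,0,0,0]]]' ;python3 go.py 445.4 -248.5 119
```

```text
clock: 11.2
eef_pos: [447.2, -247.0, 153.6]
tool_rot: [-3.139, 0.006, -3.141]
force: [-0.6, -0.2, 0.5]
width: 85.2
at [ 447.2 -247.   153.6] w 85.2 F [-0.6 -0.2  0.5] shift units [ 0.07 -0.05  1.15] turn units [-0.02  0.06  0.01] qd 0.006
```

```bash
python3 -m crank '[[[0.07,-0.05,0.4,0,0.05,0],[0,0,0.4,0,0,0],[0,0,0.3,0,0,0],[0,0,0.05,0,0,0],[0,0,0,0,0,0]]]' ;python3 go.py 445.4 -248.5 119
```

```text
clock: 11.62
eef_pos: [446.8, -249.1, 118.7]
tool_rot: [-3.137, 0.004, -3.14]
force: [-0.3, -0.4, 0.4]
width: 84.9
at [ 446.8 -249.1  118.7] w 84.9 F [-0.3 -0.4  0.4] shift units [ 0.05  0.02 -0.01] turn units [-0.04  0.04  0.02] qd 0.007
```

```bash
python3 -m crank '[[[0.05,0.02,0,-0.04,0.04,0],[0,0,0,0,0,0],[0,0,0,0,0,0],[0,0,0,0,0,0],[0,0,0,0,0,0],[0,0,0,0,0,0],[0,0,0,0,0,0]]]' 1 ;python3 go.py 445.4 -248.5 119; python3 -m crank '[[[0,0,-0.15,0,0,0],[0,0,-0.3,0,0,0],[0,0,-0.3,0,0,0],[0,0,-0.3,0,0,0],[0,0,0,0,0,0]]]'
```

```text
clock: 12.2
eef_pos: [445.9, -248.4, 120.7]
tool_rot: [-3.141, 0.002, -3.14]
force: [-0.5, -0.6, -4.3]
width: 46.5
at [ 445.9 -248.4  120.7] w 46.5 F [-0.5 -0.6 -4.3] shift units [ 0.02 -0.    0.06] turn units [-0.    0.02  0.02] qd 0.003
clock: 12.62
eef_pos: [445.0, -248.4, 154.7]
tool_rot: [3.141, -0.0, -3.14]
force: [0.2, 0.5, -2.5]
width: 46.8
```

```bash
python3 go.py 445.4 -248.5 179; python3 - <<'E'
from look import *
p=ctrl.get_image('side');cv2.imwrite('pics/side4.png',cv2.resize(p['color'][100:280,220:400,::-1],None,fx=3,fy=3))
E
```

```text
at [ 445.  -248.4  154.7] w 46.8 F [ 0.2  0.5 -2.5] shift units [-0.01 -0.   -0.81] turn units [ 0.   -0.    0.01] qd 0.009
```

View pics/side4.png

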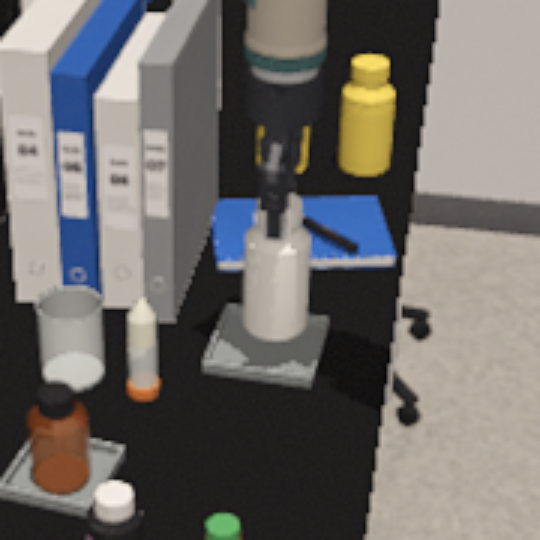

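Bottle_xl hangs upright by its cap, at crop position (275,285), clear of the tray. Raise it and carry it to tray_xl.

```bash
python3 -m crank '[[[0,0,-0.3,0,0,0],[0,0,-0.5,0,0,0],[0,0,-0.6,0,0,0],[0,0,-0.4,0,0,0],[0,0.1,0,0,0,0],[0,0.3,0,0,0,0],[0,0.5,0,0,0,0],[0,0.6,0,0,0,0],[0,0.7,0,0,0,0],[0,0.8,0,0,0,0],[0,0.8,0,0,0,0],[0,0.8,0,0,0,0]]]';python3 -m crank '[[[0,0.8,0,0,0,0],[0,0.8,0,0,0,0],[0,0.8,0,0,0,0],[0,0.8,0,0,0,0],[0,0.8,0,0,0,0],[0,0.8,0,0,0,0],[0,0.8,0,0,0,0],[0,0.8,0,0,0,0],[0,0.8,0,0,0,0]]]'; python3 go.py 442.2 280.9 205
```

```text
clock: 13.67
eef_pos: [440.0, -105.8, 208.5]
tool_rot: [3.141, -0.008, 3.133]
force: [-0.2, 0.4, -2.9]
width: 46.4
clock: 14.42
eef_pos: [430.0, 127.4, 202.7]
tool_rot: [3.14, -0.024, 3.139]
force: [0.4, -0.1, -3.5]
width: 46.5
at [430.  127.4 202.7] w 46.5 F [ 0.4 -0.1 -3.5] shift units [-0.39  5.12 -0.08] turn units [ 0.02 -0.23 -0.03] qd 0.651
```

```bash
python3 -m crank '[[[-0.1,0.8,0,0,-0.05,0],[-0.1,0.8,0,0,-0.05,0],[-0.1,0.8,-0.05,0,-0.05,0],[-0.1,0.6,0,0,-0.05,0],[0,0.5,0,0,0,0],[0,0.4,0,0,0,0],[0,0.2,0,0,0,0],[0,0.1,0,0,0,0],[0,0,0,0,0,0],[0,0,0,0,0,0],[0,0,0,0,0,0]]]'; python3 go.py 442.2 280.9 205
```

```text
clock: 15.33
eef_pos: [429.7, 267.3, 197.3]
tool_rot: [-3.14, -0.017, -3.131]
force: [-0.7, -0.5, -3.7]
width: 46.6
at [429.7 267.3 197.3] w 46.6 F [-0.7 -0.5 -3.7] shift units [-0.42  0.45 -0.26] turn units [-0.01 -0.16  0.1 ] qd 0.012
```

```bash
python3 -m crank '[[[-0.2,0.2,0,0,-0.08,0.05],[-0.2,0.25,0,0,-0.08,0.05],[0,0,0.3,0,0,0],[0,0,0.5,0,0,0],[0,0,0.5,0,0,0],[0,0,0.3,0,0,0],[0,0,0,0,0,0],[0,0,0,0,0,0]]]'; python3 go.py 442.2 280.9 120.7
```

```text
clock: 16.0
eef_pos: [445.9, 279.6, 146.0]
tool_rot: [-3.14, 0.004, 3.134]
force: [0.3, -0.4, -1.9]
width: 46.1
at [445.9 279.6 146. ] w 46.1 F [ 0.3 -0.4 -1.9] shift units [0.13 0.05 0.84] turn units [-0.02  0.04 -0.07] qd 0.021
```

Lined up over tray_xl. Final lowering, with gentle contact.

```bash
python3 -m crank '[[[0.12,0.05,0.3,0,0.04,0],[0,0,0.3,0,0,0],[0,0,0.15,0,0,0],[0,0,0,0,0,0]]]'; python3 go.py 442.2 280.9 120.7;  python3 - <<'E'
from look import *
w=cloud(ctrl.get_image('side'));BT['xl']=((442,281),34,20,104);trays(w);bottles(w,['xl'])
E
```

```text
clock: 16.33
eef_pos: [442.9, 281.8, 122.5]
tool_rot: [-3.141, 0.002, 3.134]
force: [-0.3, -0.7, -3.6]
width: 46.5
at [442.9 281.8 122.5] w 46.5 F [-0.3 -0.7 -3.6] shift units [ 0.02 -0.03  0.06] turn units [-0.    0.02 -0.07] qd 0.003
tray_xl 397 [442.3 280.3] -4.4 1.3
tray_l 106 [ 453.  -253.7] -2.7 1.5
tray_m 137 [611.8  -6.5] -6.2 2.3
tray_s 152 [616.  177.1] -0.5 1.2
xl 775 [442.7 280.8] res 1.0 top [431.9 301.  424.3] 8696
```

```bash
python3 -m crank '[[[0.02,0,0.06,0,0,0],[0,0,0.03,0,0,0],[0,0,0.02,0,0,0]]]'; python3 go.py 442.2 280.9 120.7
```

```text
clock: 16.63
eef_pos: [443.0, 282.1, 120.3]
tool_rot: [3.141, 0.003, 3.134]
force: [-0.7, -0.7, 6.3]
width: 46.5
at [443.  282.1 120.3] w 46.5 F [-0.7 -0.7  6.3] shift units [ 0.03 -0.04 -0.01] turn units [ 0.01  0.03 -0.07] qd 0.009
```

```bash
python3 -m crank '[[[0,0,0,0,0,0],[0,0,0,0,0,0],[0,0,0,0,0,0]]]' -0.2; python3 -m crank '[[[0,0,0,0,0,0],[0,0,0,0,0,0],[0,0,0,0,0,0],[0,0,-0.3,0,0,0],[0,0,-0.8,0,0,0],[0,0,-1,0,0,0],[0,0,-1,0,0,0],[0,0,-0.8,0,0,0],[0,0,-0.2,0,0,0],[0,0,0,0,0,0]]]' -1;  python3 - <<'E'
from look import *
w=cloud(ctrl.get_image('side'));BT['xl']=((442,281),34,20,104);bottles(w,['xl','l'])
E
python3 go.py 610 0 240
```

```text
clock: 16.88
eef_pos: [444.5, 283.1, 121.7]
tool_rot: [3.138, 0.007, 3.134]
force: [0.3, 0.5, -0.4]
width: 51.4
clock: 17.72
eef_pos: [443.2, 282.5, 253.1]
tool_rot: [3.138, 0.007, 3.134]
force: [-1.3, -0.2, 0.0]
width: 85.3
xl 762 [443.3 281.9] res 1.0 top [433.8 302.9 511.8] 9721
l 365 [ 6.104e+02 -6.000e-01] res 1.6 top [607.7   7.7 104.1] 138
at [443.1 282.5 252.5] w 85.2 F [-0.1  0.1 -0.2] shift units [-5.63 -9.38  0.42] turn units [ 0.03  0.06 -0.07] qd 0.035
```

```bash
python3 -m crank '[[[-0.2,-0.4,0,0,0,0],[-0.5,-0.9,0,0,0,0],[-0.55,-0.9,0,0,0,0],[-0.55,-0.9,0,0,0,0],[-0.55,-0.9,0,0,0,0],[-0.55,-0.9,0,0,0,0],[-0.55,-0.9,0,0,0,0],[-0.55,-0.9,0,0,0,0],[-0.55,-0.9,0,0,0,0],[-0.5,-0.8,0,0,0,0],[-0.3,-0.4,0,0,0,0],[0,0,0,0,0,0]]]';python3 -m crank '[[[0,0,0,0,0,0],[0,0,0,0,0,0]]]'; python3 go.py 609.5 -0.5 140;  python3 - <<'E'
from look import *
w=cloud(ctrl.get_image('wrist'));trays(w);bottles(w,['l','m'],{'m':(530,106)})
E
```

```text
clock: 18.77
eef_pos: [598.4, 6.6, 232.1]
tool_rot: [-3.139, -0.025, -3.139]
force: [0.6, -0.2, 0.4]
width: 85.4
clock: 18.93
eef_pos: [596.5, 7.8, 229.7]
tool_rot: [-3.14, -0.03, -3.14]
force: [-1.3, 0.0, -0.0]
width: 85.4
at [596.5   7.8 229.7] w 85.4 F [-1.3  0.  -0. ] shift units [-0.52 -0.27  2.98] turn units [-0.02 -0.29  0.02] qd 0.019
tray_xl 1132 [440.6 280.9] -4.5 1.5
tray_l 1648 [ 452.  -253.8] -2.2 1.1
tray_m 881 [609.8  -6.4] -6.8 1.1
tray_s 753 [615.  175.1] -0.2 1.1
l 833 [ 6.093e+02 -1.000e-01] res 1.6 top [ 5.852e+02 -4.000e-01  3.075e+02] 27873
m 741 [528.8 106.8] res 1.4 top [528.3 103.9  88.7] 1045
```

```bash
python3 -m crank '[[[-0.25,-0.13,0,0,-0.15,0],[-0.25,-0.13,0,0,-0.15,0],[0,0,0.5,0,0,0],[0,0,0.8,0,0,0],[0,0,0.8,0,0,0],[0,0,0.4,0,0,0],[0,0,0,0,0,0],[0,0,0,0,0,0]]]'; python3 go.py 609.8 -0.4 41; python3 - <<'E'
from look import *
v=cloud(ctrl.get_image('side')).reshape(-1,3);r=np.hypot(v[:,0]-610.4,v[:,1]+.5)
for a in range(30,104,6):
    s=r[(v[:,2]>a)&(v[:,2]<a+6)&(r<36)];print(a,len(s),np.median(s).round(1))
E
```

```text
clock: 19.65
eef_pos: [615.7, 10.7, 155.4]
tool_rot: [3.138, 0.016, -3.124]
force: [0.9, 1.5, 0.2]
width: 85.5
at [615.7  10.7 155.4] w 85.5 F [0.9 1.5 0.2] shift units [ 0.27 -0.38  3.81] turn units [0.03 0.16 0.17] qd 0.012
30 31 28.3
36 40 27.7
42 33 27.7
48 30 28.2
54 34 28.5
60 31 28.5
66 35 28.6
72 39 28.0
78 72 25.9
84 58 20.5
90 29 17.8
96 17 17.9
102 39 16.9
```

Body is straight up to about 76 mm, so a pad centre near 63 is fine.

```bash
python3 -m crank '[[[0.14,-0.19,0,0,0.08,0.08],[0.14,-0.19,0,0,0.08,0.08],[0,0,0.3,0,0,0],[0,0,0.3,0,0,0],[0,0,0,0,0,0],[0,0,0,0,0,0]]]'; python3 go.py 609.8 -0.4 41
```

```text
clock: 20.2
eef_pos: [609.6, -2.2, 140.3]
tool_rot: [3.138, 0.006, 3.141]
force: [-0.0, -0.5, 0.4]
width: 85.4
at [609.6  -2.2 140.3] w 85.4 F [-0.  -0.5  0.4] shift units [0.01 0.05 3.31] turn units [ 0.03  0.06 -0.01] qd 0.016
```

```bash
python3 -m crank '[[[0,0.05,0.5,0,0.05,0],[0,0,0.6,0,0,0],[0,0,0.6,0,0,0],[0,0,0.4,0,0,0],[0,0,0.2,0,0,0],[0,0,0,0,0,0]]]'; python3 go.py 609.8 -0.4 41
```

```text
clock: 20.7
eef_pos: [610.5, 1.0, 65.5]
tool_rot: [3.137, 0.002, -3.141]
force: [-1.3, 0.5, 0.3]
width: 85.4
at [610.5   1.   65.5] w 85.4 F [-1.3  0.5  0.3] shift units [ 0.02 -0.05  0.82] turn units [0.04 0.02 0.  ] qd 0.012
```

```bash
python3 -m crank '[[[0.02,-0.05,0.4,0.03,0,0],[0,0,0.3,0,0,0],[0,0,0.1,0,0,0],[0,0,0.02,0,0,0]]]'; python3 go.py 609.8 -0.4 41;python3 -m crank '[[[0,0,0.02,0,0,0],[0,0,0,0,0,0],[0,0,0,0,0,0],[0,0,0,0,0,0],[0,0,0,0,0,0],[0,0,0,0,0,0],[0,0,0,0,0,0]]]' 1; python3 go.py 609.8 -0.4 41
```

```text
clock: 21.03
eef_pos: [610.5, -0.1, 38.7]
tool_rot: [3.14, 0.002, -3.141]
force: [0.4, 0.1, 0.4]
width: 85.4
at [ 6.105e+02 -1.000e-01  3.870e+01] w 85.4 F [0.4 0.1 0.4] shift units [ 0.02 -0.01 -0.08] turn units [0.01 0.02 0.01] qd 0.021
clock: 21.62
eef_pos: [611.4, -0.3, 39.6]
tool_rot: [3.14, 0.005, -3.141]
force: [-0.1, 0.0, -2.2]
width: 54.1
at [ 6.114e+02 -3.000e-01  3.960e+01] w 54.1 F [-0.1  0.  -2.2] shift units [ 0.05 -0.   -0.05] turn units [0.01 0.05 0.  ] qd 0.003
```

Gripped. Straight line to tray_l would graze the tube, so I go along -x first, then along -y.

```bash
python3 -m crank '[[[0,0,-0.2,0,0,0],[0,0,-0.4,0,0,0],[0,0,-0.6,0,0,0],[0,0,-0.5,0,0,0],[0,0,-0.2,0,0,0],[0.2,0,0,0,0,0],[0.4,0,0,0,0,0],[0.6,0,0,0,0,0],[0.7,0,0,0,0,0],[0.7,0,0,0,0,0],[0.7,0,0,0,0,0],[0.7,0,0,0,0,0]]]'; python3 go.py 453.8 -30 92
```

```text
clock: 22.62
eef_pos: [488.5, -0.2, 101.2]
tool_rot: [3.14, 0.012, -3.141]
force: [0.1, -0.4, -2.5]
width: 53.9
at [ 4.885e+02 -2.000e-01  1.012e+02] w 53.9 F [ 0.1 -0.4 -2.5] shift units [ 1.16 -0.99  0.29] turn units [0.02 0.11 0.  ] qd 0.713
```

```bash
python3 -m crank '[[[0.4,-0.1,0,0,0,0],[0.2,-0.3,0,0,0.05,0],[0.1,-0.6,0,0,0.05,0],[0,-0.8,0,0,0,0],[0,-0.8,0,0,0,0],[0,-0.8,0,0,0,0],[0,-0.8,0,0,0,0],[0,-0.8,0,0,0,0],[0,-0.8,0,0,0,0],[0,-0.7,0,0,0,0],[0,-0.5,0,0,0,0],[0,-0.3,0,0,0,0]]]';python3 -m crank '[[[0,-0.1,0,0,0,0],[0,0,0,0,0,0]]]'; python3 go.py 453.8 -254.5 92
```

```text
clock: 23.62
eef_pos: [459.0, -233.1, 99.7]
tool_rot: [3.141, -0.007, -3.137]
force: [-0.3, -0.2, -1.9]
width: 54.2
clock: 23.78
eef_pos: [458.3, -239.8, 99.5]
tool_rot: [-3.141, -0.007, 3.141]
force: [-0.2, 0.4, -2.5]
width: 54.2
at [ 458.3 -239.8   99.5] w 54.2 F [-0.2  0.4 -2.5] shift units [ 0.15 -0.49  0.25] turn units [-0.01 -0.07 -0.  ] qd 0.011
```

```bash
python3 -m crank '[[[0.08,-0.24,0,0,-0.06,0],[0.07,-0.25,0.2,0,0,0],[0,0,0.4,0,0,0],[0,0,0.4,0,0,0],[0,0,0.2,0,0,0],[0,0,0,0,0,0],[0,0,0,0,0,0]]]'; python3 go.py 453.8 -254.5 39.6;  python3 - <<'E'
from look import *
w=cloud(ctrl.get_image('side'));trays(w);bottles(w,['l'],{'l':(452,-253)})
E
```

```text
clock: 24.37
eef_pos: [453.4, -251.9, 61.2]
tool_rot: [3.14, -0.001, -3.134]
force: [0.2, 0.2, -1.8]
width: 54.2
at [ 453.4 -251.9   61.2] w 54.2 F [ 0.2  0.2 -1.8] shift units [-0.01 -0.09  0.72] turn units [ 0.01 -0.01  0.07] qd 0.014
tray_xl 376 [442.3 280.3] -4.7 1.4
tray_l 115 [ 452.6 -253.8] -1.8 1.3
tray_m 143 [610.6  -5. ] -6.2 1.2
tray_s 149 [616.1 176.9] -0.2 1.1
l 229 [ 452.8 -252.6] res 3.3 top [ 449.5 -224.1  311.8] 2271
```

```bash
python3 -m crank '[[[0,-0.05,0.3,0,0,0.05],[0,0,0.25,0,0,0],[0,0,0.1,0,0,0],[0,0,0.05,0,0,0],[0,0,0,0,0,0]]]'; python3 go.py 453.8 -254 39.6
```

```text
clock: 24.83
eef_pos: [454.7, -253.4, 39.3]
tool_rot: [3.141, 0.002, -3.139]
force: [0.4, -0.2, -2.6]
width: 54.0
at [ 454.7 -253.4   39.3] w 54.0 F [ 0.4 -0.2 -2.6] shift units [ 0.03 -0.02 -0.01] turn units [0.01 0.02 0.03] qd 0.006
```

```bash
python3 -m crank '[[[0.03,-0.02,0.06,0,0,0],[0,0,0.04,0,0,0],[0,0,0,0,0,0]]]'; python3 go.py 453.8 -254 39.6
```

```text
clock: 25.08
eef_pos: [454.9, -253.6, 39.3]
tool_rot: [-3.142, 0.004, -3.138]
force: [-0.7, 1.1, -1.9]
width: 53.6
at [ 454.9 -253.6   39.3] w 53.6 F [-0.7  1.1 -1.9] shift units [ 0.04 -0.01 -0.01] turn units [-0.    0.04  0.03] qd 0.021
```

```bash
python3 -m crank '[[[0.04,-0.02,0.1,0,0.03,0],[0,0,0.05,0,0,0]]]'; python3 go.py 453.8 -254 39.6
```

```text
clock: 25.25
eef_pos: [455.1, -253.9, 38.6]
tool_rot: [-3.14, 0.004, -3.138]
force: [-3.5, 1.6, 12.2]
width: 54.2
at [ 455.1 -253.9   38.6] w 54.2 F [-3.5  1.6 12.2] shift units [ 0.04 -0.   -0.03] turn units [-0.01  0.04  0.04] qd 0.015
```

Contact. Release and rise, then measure.

```bash
python3 -m crank '[[[0,0,-0.03,0,0,0],[0,0,0,0,0,0],[0,0,0,0,0,0]]]' -0.4; python3 -m crank '[[[0,0,0,0,0,0],[0,0,0,0,0,0],[0,0,0,0,0,0],[0,0,-0.3,0,0,0],[0,0,-0.8,0,0,0],[0,0,-1,0,0,0],[0,0,-1,0,0,0],[0,0,-0.8,0,0,0],[0,0,-0.5,0,0,0],[0,0,0,0,0,0]]]' -1;  python3 - <<'E'
from look import *
for n in('side','wrist'):
    p=ctrl.get_image(n);w=cloud(p);trays(w);bottles(w,['l','m'],{'l':(453,-254),'m':(530,106)});cv2.imwrite(f'pics/{n}5.png',p['color'][:,:,::-1])
E
python3 go.py 529.5 106.5 160
```

```text
clock: 25.5
eef_pos: [456.2, -254.6, 40.8]
tool_rot: [-3.139, 0.007, -3.138]
force: [-0.1, 0.3, -0.7]
width: 59.6
clock: 26.33
eef_pos: [454.0, -253.7, 178.8]
tool_rot: [-3.141, 0.003, -3.137]
force: [-0.0, -0.4, 0.1]
width: 85.4
tray_xl 398 [442.4 280.3] -4.5 1.4
tray_l 135 [ 452.7 -255.1] -2.6 1.6
tray_m 132 [610.6  -5.3] -6.7 1.1
tray_s 147 [615.5 176.4] 0.0 1.1
l 297 [ 454.5 -254.5] res 2.3 top [ 450.8 -226.3  409.6] 2470
m 287 [530.2 106. ] res 1.7 top [528.  110.9  87.9] 137
tray_l 1754 [ 451.3 -254.6] -2.3 1.2
tray_m 474 [609.3  -7.5] -6.8 0.9
l 1179 [ 453.9 -253.8] res 1.7 top [ 439.7 -253.9  252.8] 32253
m few 0
at [ 452.6 -253.   176.2] w 85.2 F [-0.3 -0.3 -0.3] shift units [-2.61 11.97  0.55] turn units [ 0.01 -0.01  0.04] qd 0.041
```

View pics/side5.png

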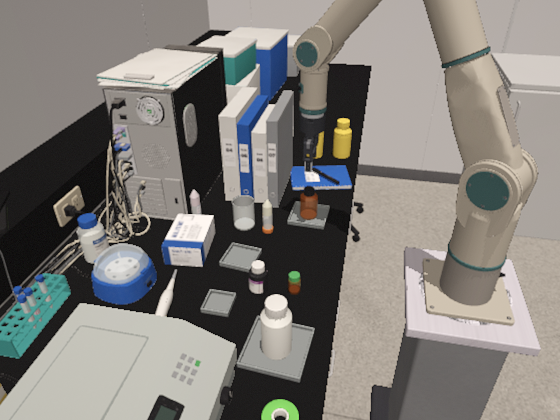

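Bottle_xl stands in tray_xl (277,335), bottle_l in tray_l (309,205), and m is parked at (258,277). Placings are within about 2 mm of centre. Next, bottle_m.

```bash
python3 -m crank '[[[-0.1,0.4,0,0,0,0],[-0.2,1,0,0,0,0],[-0.2,1,0,0,0,0],[-0.2,1,0,0,0,0],[-0.2,1,0,0,0,0],[-0.2,1,0,0,0,0],[-0.2,1,0,0,0,0],[-0.25,1,0,0,0,0],[-0.25,1,0,0,0,0],[-0.25,1,0,0,0,0],[-0.25,1,0,0,0,0],[-0.25,0.8,0,0,0,0]]]';python3 -m crank '[[[0,0.3,0,0,0,0],[0,0,0,0,0,0],[0,0,0,0,0,0],[0,0,0,0,0,0]]]'; python3 go.py 529.6 106.4 150
```

```text
clock: 27.43
eef_pos: [516.9, 102.0, 159.1]
tool_rot: [3.138, -0.036, 3.137]
force: [0.6, -0.7, 0.3]
width: 85.0
clock: 27.77
eef_pos: [512.5, 119.8, 154.4]
tool_rot: [3.137, -0.045, -3.134]
force: [0.8, 0.0, 0.4]
width: 85.5
at [512.5 119.8 154.4] w 85.5 F [0.8 0.  0.4] shift units [-0.57 -0.45  0.12] turn units [ 0.05 -0.43  0.07] qd 0.019
```

```bash
python3 -m crank '[[[-0.28,-0.22,0,0,-0.2,0.04],[-0.28,-0.22,0,0.04,-0.2,0.03],[0,0,0.2,0,0,0],[0,0,0.4,0,0,0],[0,0,0.2,0,0,0],[0,0,0,0,0,0],[0,0,0,0,0,0]]]'; python3 go.py 529.6 106.4 38
```

```text
clock: 28.35
eef_pos: [530.9, 93.8, 128.0]
tool_rot: [-3.136, 0.001, 3.126]
force: [0.0, -0.3, -0.2]
width: 85.2
at [530.9  93.8 128. ] w 85.2 F [ 0.  -0.3 -0.2] shift units [0.05 0.44 3.  ] turn units [-0.05  0.   -0.15] qd 0.01
```

```bash
python3 -m crank '[[[0.03,0.2,0,-0.03,0,-0.07],[0,0.2,0.1,0,0,-0.07],[0,0,0.3,0,0,0],[0,0,0.3,0,0,0],[0,0,0,0,0,0],[0,0,0,0,0,0]]]'; python3 go.py 529.6 106.4 36
```

```text
clock: 28.85
eef_pos: [530.7, 107.9, 105.7]
tool_rot: [-3.14, 0.002, -3.14]
force: [-0.1, 0.3, -0.7]
width: 85.2
at [530.7 107.9 105.7] w 85.2 F [-0.1  0.3 -0.7] shift units [ 0.04 -0.05  2.32] turn units [-0.01  0.02  0.01] qd 0.021
```

```bash
python3 -m crank '[[[0.04,-0.05,0.4,0,0,0],[0,0,0.5,0,0,0],[0,0,0.5,0,0,0],[0,0,0.4,0,0,0],[0,0,0.25,0,0,0],[0,0,0.1,0,0,0],[0,0,0,0,0,0]]]'; python3 go.py 529.6 106.4 36
```

```text
clock: 29.43
eef_pos: [530.9, 106.6, 38.8]
tool_rot: [-3.141, 0.005, -3.14]
force: [0.2, 0.0, 1.3]
width: 85.5
at [530.9 106.6  38.8] w 85.5 F [0.2 0.  1.3] shift units [ 0.04 -0.01  0.09] turn units [-0.01  0.04  0.02] qd 0.005
```

```bash
python3 -m crank '[[[0.05,0,0.06,0,0.03,0],[0,0,0,0,0,0],[0,0,0,0,0,0],[0,0,0,0,0,0],[0,0,0,0,0,0],[0,0,0,0,0,0],[0,0,0,0,0,0]]]' 1; python3 -m crank '[[[0,0,-0.2,0,0,0],[0,0,-0.4,0,0,0],[0,0,-0.5,0,0,0],[0,0,-0.5,0,0,0],[0,0,-0.3,0,0,0],[0,0,0,0,0,0]]]'; python3 go.py 610.8 -6 95
```

```text
clock: 30.02
eef_pos: [531.0, 106.8, 39.6]
tool_rot: [-3.142, 0.005, -3.14]
force: [-0.1, -0.0, -1.4]
width: 45.8
clock: 30.52
eef_pos: [529.4, 106.7, 99.4]
tool_rot: [-3.141, 0.002, -3.14]
force: [-1.0, 1.0, -1.0]
width: 46.0
at [529.4 106.7  99.4] w 46.0 F [-1.  1. -1.] shift units [-2.71 -3.76  0.16] turn units [-0.01  0.02  0.02] qd 0.009
```

```bash
python3 -m crank '[[[-0.2,-0.3,0,0,0,0],[-0.4,-0.5,0,0,0,0],[-0.5,-0.7,0,0,0,0],[-0.5,-0.7,0,0,0,0],[-0.5,-0.6,0,0,0,0],[-0.3,-0.4,0,0,0,0],[-0.2,-0.3,0,0,0,0],[-0.1,-0.1,0,0,0,0],[0,0,0,0,0,0],[0,0,0,0,0,0]]]'; python3 go.py 611.4 -6 60
```

```text
clock: 31.35
eef_pos: [612.5, -11.4, 93.7]
tool_rot: [-3.139, -0.005, -3.139]
force: [-0.1, 0.6, -0.9]
width: 45.2
at [612.5 -11.4  93.7] w 45.2 F [-0.1  0.6 -0.9] shift units [0.03 0.18 1.12] turn units [-0.03 -0.05  0.03] qd 0.01
```

```bash
python3 -m crank '[[[0.03,0.15,0.2,-0.03,-0.03,0],[0,0,0.4,0,0,0],[0,0,0.4,0,0,0],[0,0,0.15,0,0,0],[0,0,0,0,0,0],[0,0,0,0,0,0]]]'; python3 go.py 611.4 -6 42.6;python3 - <<'E'
from look import *
w=cloud(ctrl.get_image('side'));trays(w);bottles(w,['m'],{'m':(610,-6)})
E
```

```text
clock: 31.85
eef_pos: [607.6, -0.3, 54.1]
tool_rot: [3.138, -0.007, -3.131]
force: [-0.1, -0.6, -0.8]
width: 45.5
at [ 6.076e+02 -3.000e-01  5.410e+01] w 45.5 F [-0.1 -0.6 -0.8] shift units [-0.13 -0.19  0.38] turn units [ 0.03 -0.07  0.1 ] qd 0.017
tray_xl 387 [442.4 280.2] -4.5 1.4
tray_l 146 [ 452.4 -254.3] -2.6 1.9
tray_m 126 [610.6  -5.4] -7.0 1.2
tray_s 143 [616.1 176.7] -0.1 1.2
m 209 [ 6.078e+02 -1.000e-01] res 2.3 top [598.6  19.7 280.1] 1984
```

```bash
python3 -m crank '[[[-0.1,-0.16,0.1,0.03,-0.06,0.06],[0,0,0.15,0,0,0],[0,0,0,0,0,0],[0,0,0,0,0,0]]]'; python3 go.py 610.7 -5.8 42.6
```

```text
clock: 32.23
eef_pos: [612.0, -5.8, 46.8]
tool_rot: [-3.141, 0.002, -3.138]
force: [0.3, -0.2, -0.8]
width: 45.7
at [612.   -5.8  46.8] w 45.7 F [ 0.3 -0.2 -0.8] shift units [ 0.04 -0.    0.14] turn units [-0.    0.02  0.03] qd 0.007
```

```bash
python3 -m crank '[[[0.04,0,0.12,0,0.02,0],[0,0,0.08,0,0,0],[0,0,0,0,0,0]]]'; python3 go.py 610.7 -5.8 42.6
```

```text
clock: 32.48
eef_pos: [611.5, -6.1, 41.6]
tool_rot: [-3.141, 0.001, -3.139]
force: [0.6, 0.4, 0.3]
width: 46.0
at [611.5  -6.1  41.6] w 46.0 F [0.6 0.4 0.3] shift units [ 0.03  0.01 -0.03] turn units [-0.    0.01  0.03] qd 0.007
```

Just touching (force has gone from -0.8 to about 0). Nudge down a little and release.

```bash
python3 -m crank '[[[0.02,0,0.06,0,0,0],[0,0,0,0,0,0]]]'; python3 -m crank '[[[0,0,0,0,0,0],[0,0,0,0,0,0],[0,0,0,0,0,0]]]' -0.3; python3 -m crank '[[[0,0,0,0,0,0],[0,0,0,0,0,0],[0,0,0,0,0,0],[0,0,-0.3,0,0,0],[0,0,-0.8,0,0,0],[0,0,-1,0,0,0],[0,0,-1,0,0,0],[0,0,-0.8,0,0,0],[0,0,-0.2,0,0,0],[0,0,0,0,0,0]]]' -1;  python3 - <<'E'
from look import *
for n in('side','wrist'):
    p=ctrl.get_image(n);w=cloud(p);trays(w);bottles(w,['m','vial'],{'m':(610,-6)})
E
python3 go.py 437.5 90 150
```

```text
clock: 32.65
eef_pos: [612.0, -6.1, 42.1]
tool_rot: [-3.141, 0.004, -3.139]
force: [0.0, 0.0, -0.9]
width: 45.5
clock: 32.9
eef_pos: [612.7, -6.0, 42.5]
tool_rot: [-3.141, 0.006, -3.139]
force: [0.2, 0.3, 0.0]
width: 55.1
clock: 33.73
eef_pos: [610.5, -5.8, 171.2]
tool_rot: [-3.141, 0.001, -3.139]
force: [0.4, -0.7, 0.5]
width: 85.7
tray_xl 382 [442.3 280.5] -4.5 1.3
tray_l 135 [ 452.8 -254.8] -3.1 1.9
tray_m 148 [611.1  -6.7] -7.7 1.9
tray_s 142 [616.2 176.8] -0.3 1.0
m 237 [612.6  -6.3] res 1.6 top [601.   17.8 384.9] 2736
vial 117 [438.2  90. ] res 1.2 top [438.   94.2  57.5] 93
tray_xl 766 [441.1 279.8] -4.3 1.0
tray_l 1178 [ 451.  -255.9] -1.3 1.7
tray_m 1351 [609.9  -6.5] -6.7 1.1
tray_s 1086 [615.  174.8] -0.5 1.0
m 448 [611.3  -6.5] res 0.4 top [595.3  -6.2 251.7] 27490
vial 613 [436.8  89.8] res 0.4 top [450.3  88.2  54.5] 117
at [609.6  -5.9 169.2] w 85.2 F [0.4 0.3 0.3] shift units [5.73 3.21 0.65] turn units [-0.   -0.01  0.03] qd 0.033
```

m is centred in tray_m to about 1.5 mm. Now the vial.

```bash
python3 -m crank '[[[0.3,0.15,0,0,0,0],[0.7,0.4,0,0,0,0],[0.8,0.45,0,0,0,0],[0.8,0.45,0,0,0,0],[0.8,0.45,0,0,0,0],[0.8,0.45,0,0,0,0],[0.7,0.4,0,0,0,0],[0.4,0.25,0,0,0,0],[0.2,0.1,0,0,0,0],[0,0,0,0,0,0],[0,0,0,0,0,0]]]'; python3 go.py 437.4 90 120
```

```text
clock: 34.75
eef_pos: [426.2, 86.1, 154.7]
tool_rot: [-3.135, -0.031, -3.141]
force: [0.2, -0.4, 0.4]
width: 85.0
at [426.2  86.1 154.7] w 85.0 F [ 0.2 -0.4  0.4] shift units [-0.41  0.14  1.14] turn units [-0.07 -0.3   0.01] qd 0.013
```

```bash
python3 -m crank '[[[-0.2,0.06,0.1,-0.03,-0.15,0],[-0.2,0.06,0.3,-0.03,-0.15,0],[0,0,0.5,0,0,0],[0,0,0.5,0,0,0],[0,0,0.4,0,0,0],[0,0,0.2,0,0,0],[0,0,0,0,0,0],[0,0,0,0,0,0]]]'; python3 go.py 437.4 90 60
```

```text
clock: 35.42
eef_pos: [450.6, 85.9, 89.3]
tool_rot: [3.141, 0.015, 3.132]
force: [-0.8, 1.0, 0.4]
width: 85.3
at [450.6  85.9  89.3] w 85.3 F [-0.8  1.   0.4] shift units [0.46 0.13 0.97] turn units [ 0.    0.14 -0.09] qd 0.02
```

```bash
python3 -m crank '[[[0.2,0.06,0,0,0.06,-0.04],[0.2,0.06,0,0,0.06,-0.04],[0,0,0.2,0,0,0],[0,0,0,0,0,0],[0,0,0,0,0,0]]]'; python3 go.py 437.4 90 16
```

```text
clock: 35.83
eef_pos: [439.4, 90.0, 84.4]
tool_rot: [3.14, 0.005, 3.141]
force: [0.4, 0.5, -0.1]
width: 85.6
at [439.4  90.   84.4] w 85.6 F [ 0.4  0.5 -0.1] shift units [ 0.08 -0.    2.28] turn units [ 0.01  0.05 -0.01] qd 0.008
```

```bash
python3 -m crank '[[[0.08,0,0.4,0,0.04,0],[0,0,0.5,0,0,0],[0,0,0.5,0,0,0],[0,0,0.4,0,0,0],[0,0,0.25,0,0,0],[0,0,0,0,0,0]]]'; python3 go.py 437.4 90 16
```

```text
clock: 36.33
eef_pos: [437.8, 89.8, 27.4]
tool_rot: [-3.14, 0.002, -3.141]
force: [0.5, -1.2, -0.8]
width: 85.3
at [437.8  89.8  27.4] w 85.3 F [ 0.5 -1.2 -0.8] shift units [0.01 0.01 0.38] turn units [-0.02  0.02  0.01] qd 0.194
```

```bash
python3 -m crank '[[[0.01,0,0.18,0,0,0],[0,0,0.1,0,0,0],[0,0,0,0,0,0]]]'; python3 go.py 437.4 90 16; python3 -m crank '[[[0,0,0,0,0,0],[0,0,0,0,0,0],[0,0,0,0,0,0],[0,0,0,0,0,0],[0,0,0,0,0,0],[0,0,0,0,0,0],[0,0,0,0,0,0],[0,0,0,0,0,0]]]' 1;python3 go.py 437.4 90 16;
```

```text
clock: 36.58
eef_pos: [437.9, 89.9, 19.4]
tool_rot: [-3.141, 0.002, -3.141]
force: [-0.3, 0.4, 0.4]
width: 85.2
at [437.9  89.9  19.4] w 85.2 F [-0.3  0.4  0.4] shift units [0.02 0.   0.11] turn units [-0.    0.02  0.01] qd 0.054
clock: 37.25
eef_pos: [439.3, 90.3, 22.0]
tool_rot: [-3.141, 0.006, -3.141]
force: [0.0, -0.1, -0.0]
width: 29.4
at [439.3  90.3  22. ] w 29.4 F [ 0.  -0.1 -0. ] shift units [ 0.06 -0.01  0.2 ] turn units [-0.01  0.05  0.01] qd 0.003
```

```bash
python3 -m crank '[[[0,0,-0.2,0,0,0],[0,0,-0.4,0,0,0],[0,0,-0.5,0,0,0],[0,0,-0.5,0,0,0],[0,0,-0.2,0,0,0],[0,0,0,0,0,0]]]'; python3 go.py 615.8 176 75;python3 - <<'E'
from look import *
p=ctrl.get_image('side');w=cloud(p);cv2.imwrite('pics/side6.png',cv2.resize(p['color'][170:350,200:380,::-1],None,fx=3,fy=3))
E
```

```text
clock: 37.75
eef_pos: [437.7, 90.2, 78.7]
tool_rot: [-3.14, 0.002, -3.139]
force: [-0.1, 0.2, -0.2]
width: 29.6
at [437.7  90.2  78.7] w 29.6 F [-0.1  0.2 -0.2] shift units [-5.94  2.85  0.13] turn units [-0.02  0.02  0.02] qd 0.009
```

View pics/side6.png

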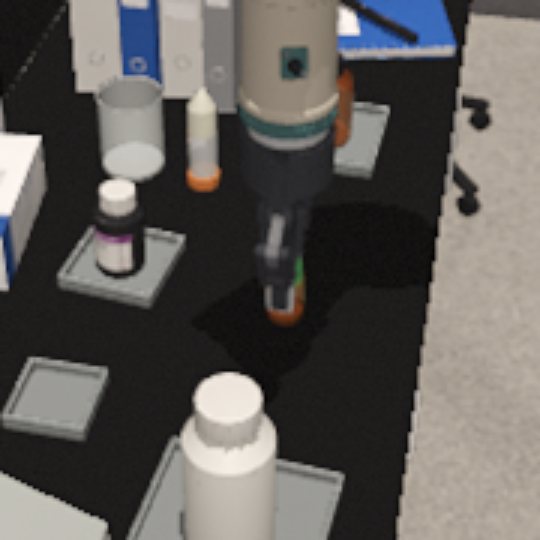

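The vial is held upright at crop position (285,310). Bottle_m stands in tray_m at (120,235) and tray_s is empty at (57,398).

```bash
python3 -m crank '[[[-0.3,0.15,0,0,0,0],[-0.6,0.3,0,0,0,0],[-0.7,0.35,0,0,0,0],[-0.8,0.35,0,0,0,0],[-0.8,0.35,0,0,0,0],[-0.8,0.35,0,0,0,0],[-0.7,0.35,0,0,0,0],[-0.5,0.3,0,0,0,0],[-0.3,0.15,0,0,0,0],[-0.2,0.1,0,0,0,0],[0,0,0,0,0,0],[0,0,0,0,0,0]]]'; python3 go.py 615.8 176 60
```

```text
clock: 38.8
eef_pos: [608.0, 171.6, 64.6]
tool_rot: [-3.129, -0.016, -3.14]
force: [-0.4, 0.1, -0.0]
width: 29.6
at [608.  171.6  64.6] w 29.6 F [-0.4  0.1 -0. ] shift units [-0.26  0.15  0.15] turn units [-0.12 -0.15  0.01] qd 0.015
```

```bash
python3 -m crank '[[[-0.13,0.07,0,-0.06,-0.08,0],[-0.1,0.06,0.05,-0.06,-0.07,0],[0,0,0.1,0,0,0],[0,0,0,0,0,0],[0,0,0,0,0,0]]]'; python3 go.py 615.8 176 40;python3 - <<'E'
from look import *
w=cloud(ctrl.get_image('side'));trays(w);BT['vial']=((616,176),16,36,66);bottles(w,['vial'])
E
```

```text
clock: 39.22
eef_pos: [612.2, 173.4, 58.6]
tool_rot: [-3.14, -0.002, -3.14]
force: [-0.5, 0.4, -0.3]
width: 29.4
at [612.2 173.4  58.6] w 29.4 F [-0.5  0.4 -0.3] shift units [-0.12  0.09  0.62] turn units [-0.02 -0.02  0.01] qd 0.014
tray_xl 378 [442.3 280.4] -4.4 1.3
tray_l 136 [ 452.5 -254.8] -2.7 1.6
tray_m 111 [611.   -7.8] -8.5 2.1
tray_s 134 [615.7 176.7] -1.3 1.2
vial 76 [611.6 173.3] res 1.9 top [615.9 187.9 322.6] 1829
```

```bash
python3 -m crank '[[[-0.1,0.08,0.2,0,0,0],[0,0,0.3,0,0,0],[0,0,0.25,0,0,0],[0,0,0.05,0,0,0],[0,0,0,0,0,0]]]'; python3 go.py 615.6 176 25
```

```text
clock: 39.68
eef_pos: [615.3, 175.6, 32.1]
tool_rot: [-3.139, -0.002, -3.14]
force: [0.2, 0.0, 0.3]
width: 29.3
at [615.3 175.6  32.1] w 29.3 F [0.2 0.  0.3] shift units [-0.01  0.01  0.24] turn units [-0.02 -0.02  0.01] qd 0.017
```

```bash
python3 -m crank '[[[0,0.01,0.18,-0.02,0,0],[0,0,0.1,0,0,0],[0,0,0,0,0,0]]]'; python3 go.py 615.6 176 24.5
```

```text
clock: 39.93
eef_pos: [615.5, 176.3, 24.7]
tool_rot: [-3.141, -0.002, -3.14]
force: [0.4, -0.3, -1.0]
width: 29.5
at [615.5 176.3  24.7] w 29.5 F [ 0.4 -0.3 -1. ] shift units [-0.   -0.01  0.01] turn units [-0.01 -0.02  0.01] qd 0.004
```

```bash
python3 -m crank '[[[0,0,0.06,0,0,0],[0,0,0.04,0,0,0]]]'; python3 go.py 615.6 176 24.5
```

```text
clock: 40.1
eef_pos: [615.8, 176.5, 24.5]
tool_rot: [-3.14, -0.001, -3.141]
force: [-2.8, -1.0, 9.1]
width: 29.6
at [615.8 176.5  24.5] w 29.6 F [-2.8 -1.   9.1] shift units [ 0.01 -0.02  0.  ] turn units [-0.02 -0.01  0.01] qd 0.009
```

```bash
python3 -m crank '[[[0,0,-0.02,0,0,0],[0,0,0,0,0,0],[0,0,0,0,0,0]]]' 0.1; python3 -m crank '[[[0,0,0,0,0,0],[0,0,0,0,0,0],[0,0,-0.2,0,0,0],[0,0,-0.5,0,0,0],[0,0,-0.9,0,0,0],[0,0,-1,0,0,0],[0,0,-1,0,0,0],[0,0,-1,0,0,0],[0,0,-0.8,0,0,0],[0,0,-0.4,0,0,0],[0,0,0,0,0,0]]]' -1;  python3 - <<'E'
from look import *
BT['xl']=((442,281),34,20,104)
W={'m':(611,-6),'l':(453,-254),'vial':(615,176)}
for n in('side','wrist'):
    p=ctrl.get_image(n);w=cloud(p);print(n);trays(w);bottles(w,['xl','l','m','vial'],W);cv2.imwrite(f'pics/{n}7.png',p['color'][:,:,::-1])
    if n=='side':
        a=dict(np.load('pics/side0.npz'));w0=cloud(a)
        for nm,(u0,u1,v0,v1,z) in {'beaker':(232,257,193,232,85),'tube':(261,277,195,236,100)}.items():
            for ww in(w0,w):
                q=ww[v0:v1,u0:u1].reshape(-1,3);q=q[(q[:,2]>30)&(q[:,2]<130)&(q[:,0]<700)];print(nm,len(q),np.median(q,0).round(1))
E
```

```text
clock: 40.35
eef_pos: [616.1, 176.6, 25.5]
tool_rot: [-3.14, 0.001, -3.141]
force: [-0.2, -0.1, 0.1]
width: 38.6
clock: 41.27
eef_pos: [614.3, 176.6, 206.2]
tool_rot: [-3.14, -0.006, -3.139]
force: [0.9, 0.3, -0.1]
width: 85.3
side
tray_xl 399 [442.4 280.6] -4.5 1.4
tray_l 136 [ 452.4 -255.4] -2.7 2.2
tray_m 153 [611.   -6.5] -6.6 1.7
tray_s 144 [616.5 176. ] -0.8 1.3
xl 764 [443.3 282. ] res 1.0 top [440.6 293.9 136.3] 779
l 298 [ 454.9 -254.4] res 2.1 top [ 453.8 -245.7  103.5] 106
m 245 [612.6  -6.6] res 1.7 top [609.7  -0.8  88.7] 129
vial 150 [614.3 176.2] res 6.3 top [611.4 181.2 449.8] 1043
beaker 661 [ 642.3 -147.    69.2]
beaker 629 [ 643.8 -149.2   68.3]
tube 284 [ 566.8 -144.9   65.4]
tube 284 [ 566.3 -144.5   65.2]
wrist
tray_xl 1413 [440.8 280.3] -4.6 1.2
tray_m 1052 [609.9  -6.3] -6.9 1.2
tray_s 862 [615.3 175.8] -0.5 1.1
xl 2702 [441.9 281.9] res 0.4 top [466.8 280.7 116.1] 1320
l few 0
m 1187 [611.4  -6.3] res 0.6 top [609.3  -3.3  90. ] 1334
vial 284 [613.5 176.5] res 8.4 top [598.9 176.  289.7] 22075
```

View pics/side7.png

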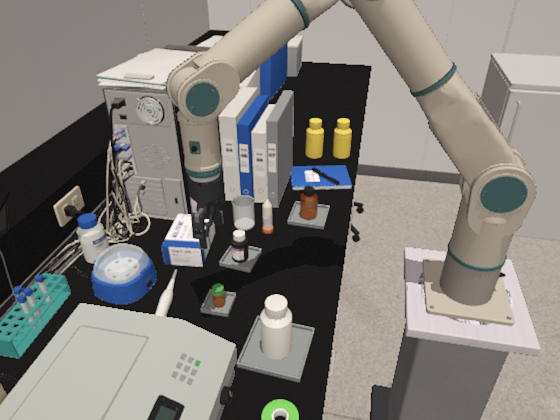

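View pics/wrist7.png

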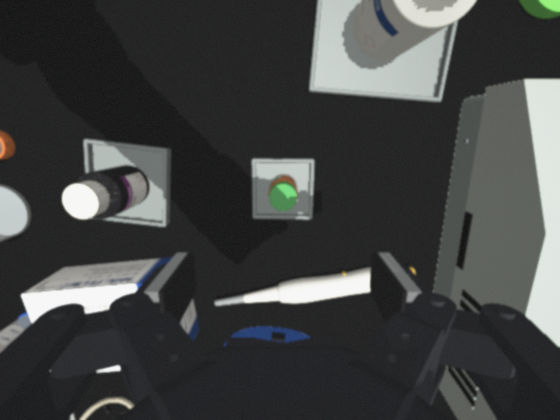

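Side and wrist views: all four bottles stand upright in their matching trays, vial at (218,296) side and (284,190) wrist. The beaker and tube haven't moved. One clean vial fit (rim points excluded), then I hand in.

```bash
python3 - <<'E'
from look import *
BT['vial']=((616,176),16,18,42)
for n in('side','wrist'): bottles(cloud(ctrl.get_image(n)),['vial'])
print(ctrl.read_state()['clock'],ctrl.finish_job())
E
```

```text
vial 93 [614.8 176.2] res 1.0 top [613.3 181.1 447.7] 1014
vial 104 [613.6 176.1] res 0.2 top [597.9 176.  286.6] 21114
the job is handed in; nothing more can be done
41.4667 None
```

The job is handed in at 41.5 s. All four bottles stand upright in their matching trays, with the gripper open and clear above them. I set bottle_m aside on the bench, then moved bottle_xl, bottle_l, bottle_m and the vial into their trays in that order.

| Bottle | Tray | Distance from tray centre (camera fits) |
|---|---|---|
| bottle_xl | tray_xl | 1.5–2 mm |
| bottle_l | tray_l | 2.5–3 mm |
| bottle_m | tray_m | 1.5 mm |
| vial | tray_s | 1.5–2 mm |

- **Bystanders:** the tube's median depth points shifted by under 1 mm. The beaker's shifted by about 2–3 mm, which I take as measurement noise on the clear glass: it looks unmoved in the pictures and I never brought the gripper near it.
- **Disagreements:** the side and wrist cameras differ by about 1–1.5 mm, within their calibration. An earlier vial fit was thrown off by tray rim points; with those left out, it fits cleanly.
- **Not re-measured:** the wrist camera did not see bottle_l in the final check, so its last reading comes from the side camera alone.

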